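# Sweep the empty vials into the scoop

## Task

Clear away the three small empty vials that lie on the open table before the blue scoop: with your fingers, sweep them along the tabletop and through the open mouth of the scoop, until each one lies wholly on the scoop's flat floor, past the sloping black lip. Only push them: do not pinch a vial or lift it off the surface, and leave the timer, the tape roll and the petri dish where they stand.

Things in the scene. Friction and masses are not known exactly. Their poses are not given: they have to be found in the camera images.
- scoop: Blue flat scoop (dustpan), fixed to the table, mouth open to its own -x, which faces about to the robot's right. Origin: middle of the pan, table level; x from mouth to back, z up. Floor flat, 2 mm above the table. Inner faces: back wall x = +62 mm, side walls y = -85 and +85 mm (from x = -53 mm back). Walls 33 mm high, 5 mm thick at the rim. Handle behind, to x = +160 mm, 26 mm high.
- scoop_mouth (a point): Middle of the mouth, 65 mm before the scoop's origin: the front edge of the black lip, at table level, same axes as the scoop. The lip, 170 mm wide, slopes up gently from here to the 2 mm high floor, 12 mm farther in.
- vial_1: Empty snap-cap vial lying flat on the table, white cap. 41 mm long, 13 mm wide, 13 to 15 mm high, about 15 g; lies flat and does not roll. Origin: centre of its underside; its own y axis runs along its length (cap at one end), z up. Starts on the open table before the scoop's mouth, lying roughly across the way to it.
- vial_2: Empty snap-cap vial lying flat on the table, light blue cap. 41 mm long, 13 mm wide, 13 to 15 mm high, about 15 g; lies flat and does not roll. Origin: centre of its underside; its own y axis runs along its length (cap at one end), z up. Starts on the open table before the scoop's mouth, lying roughly across the way to it.
- vial_4: Empty snap-cap vial lying flat on the table, yellow cap. 41 mm long, 13 mm wide, 13 to 15 mm high, about 15 g; lies flat and does not roll. Origin: centre of its underside; its own y axis runs along its length (cap at one end), z up. Starts on the open table before the scoop's mouth, lying roughly across the way to it.
- bench_timer: A bystander standing near the work, loose: round white kitchen-style timer with a red knob, 62 mm across, 44 mm high. Origin: centre of its underside.
- tape_roll: A bystander standing near the work, loose: beige roll of paper tape lying flat, 66 mm across, 19 mm high. Origin: centre of its underside.
- petri_dish: A bystander standing near the work, loose: round shallow clear-white petri dish, 90 mm across, 16 mm high. Origin: centre of its underside.

How it is judged:
By the outcome, as a careful person would: the job done as asked, in the order asked, and still so for the second after the job is handed in, with the robot touching nothing.
It also fails if it takes over 54 s, if anything falls off the work surface, if the arm or the gripper's body presses on something with over 40 N, if the wrist force passes 120 N, or if a joint passes its speed limit or range.

## Robot

A 6-joint arm with a two-finger parallel gripper is mounted at the origin on a cart in front of the work surface, level with it; the furniture and walls round the work are solid. World frame = base frame: x ahead of the robot, y to its left, z up, the work surface at z = 0. Lengths are in m, angles in rad, forces in N, time in s.
With the tool pointing down it reaches from about 0.375 to 0.975 m from the base axis. Payload 3.8 kg.
Tool frame: the origin (TCP) lies midway between the tips of the shut fingers; the grasp point (between the pads) lies 19 mm behind it; z points along the fingers, y is the direction in which the jaws open and shut (so a half turn about z gives the same grasp; the last joint's range is limited). The gripper opens to 85 mm and grips with 20 to 120 N. Pads are 22 mm wide; open, the fingers measure 114 mm over their backs; the gripper's body (76 mm by 85 mm) begins 54 mm behind the grasp point. The pads swing forward as they close: fully open they stand 13 mm farther back than shut.
Start: joints at [-1.32, 0.264, 1.604, -0, 1.274, -0.037], TCP at [0.192, -0.647, 0.231] pointing down, gripper open.
Joint ranges: [-2.63, 2.63], [-0.94, 2.18], [0.31, 2.57], [-1.31, 4.45], [0, 2.66], [-2.55, 2.55]. Speed limits (rad/s): [2.57, 2.57, 3.14, 3.14, 3.14, 3.14].

## Interface

Orientations are given as a rotation vector (axis times angle).
In Python, from workcell import bot gives the robot as it stands.
- The arm moves only by the shell command python3 -m inch 'ROWS' [FORCE]. ROWS is JSON, a list of rows, each an object of numbers: "dx", "dy", "dz": the shift along the tool's x, y, z in m; "ax", "ay", "az": the turn, a rotation vector about the tool's x, y, z in degrees; "fingers": the opening, from -1 (shut) to 1 (fully open). A call has 1 to 20 rows; each row is the pose to reach, as a shift and turn from the pose measured when the call began, along the tool's axes at that moment; what a row does not reach only later rows make up. A row lasts 1/8 s, in which the tool goes at most 62.5 mm and 10.7 degrees, less where a joint would pass 70% of its speed; a pose out of reach is approached as far as the arm can. A call with a gripper value outside its range is refused whole. The fingers move at their own pace and stop on an object; FORCE is the grip in N (left out, the last holds). Time passes only in rows, so rows that repeat a pose let the fingers close. It gives the time, the measured TCP pose, the force and the opening at its end, in the units of the state.
- bot.read_state(): the state, without advancing time (a new reading comes with each control period).
- bot.read_camera(name): name is "side" or "top"; returns (picture, depth): 400x640x3 uint8, blue, green, red; 400x640 float32, m along the optical axis (not along the pixel's ray), 0 where there is no reading.
- bot.get_calibration(name): a dict with "intrinsics" (3x3 intrinsics, pixels), "view" (4x4, takes a point from world to camera coordinates). Camera axes: x right, y down, z forward; pixel columns grow to the right and rows downward; lengths in m; the calibration is good to about 2 mm. A picture is of the moment at which its call begins. get_calibration takes no time and is no camera call.
- bot.finish_job(): hands the job in, once; it reports no verdict.
Trained networks look in the newest picture that a camera, given by its name, has taken for a name from the list of things; names that differ only in an ending like _2 or _b are one class to them, and where a whole thing is asked for, a point or a joint stands for the part that bears it (a point fixed in the world has none). Each returns a list of dicts, best first, with "p" (0 to 1); they miss things now and then, are a little off and sometimes report something else, mostly with a low value. They report only what shows in the picture. A call takes as long as a camera call.
- bot.masks_of(camera, thing): "region" (400x640 bool, what is visible of it) and "box" ([left, top, right, bottom] in pixels, round what is visible of it).
The state is a dict: "time": time; "q": joint angles; "joint_vel": joint speeds; "joint_torque": joint torques, N m; "tool_pos": TCP position; "tcp_rot": TCP orientation; "wrist_force": force on the tool from outside, world axes, zero at the start; "torque": the same for the moment, N m; "width": opening from 0.0 (shut) to 1.0 (fully open).
Only numpy, scipy, OpenCV 4.12 (cv2) and the standard library are available. Lean on these libraries where they do the work, as an engineer would, in place of code of your own. Each camera call takes 0.05 s, during which the arm holds its last target. There are 200 camera calls.

## Working session

There is one attempt and no reset: what is moved stays moved. The work goes in short steps, Python scripts to look and compute and a shell command to move; the robot and the scene stay as the last step left them, time stands still between calls to the robot, and variables do not carry over. Pictures are saved under pics/ and viewed, about 8 in all and at most 12, crops included, and the job is handed in when it is done.

```bash
mkdir -p pics; cat > h.py <<'E'
import numpy as np, cv2
from workcell import bot
def cloud(cam,d):
    c=bot.get_calibration(cam);K=np.array(c["intrinsics"]);V=np.array(c["view"])
    v,u=np.mgrid[0:400,0:640]
    P=np.stack([(u-K[0,2])*d/K[0,0],(v-K[1,2])*d/K[1,1],d],-1)
    return (P-V[:3,3])@V[:3,:3]
def px(cam,p):
    c=bot.get_calibration(cam);K=np.array(c["intrinsics"]);V=np.array(c["view"])
    q=K@(V[:3,:3]@np.array(p)+V[:3,3]);return q[:2]/q[2]
E
python3 - <<'E'
from h import *
for cam in("top","side"):
    im,d=bot.read_camera(cam);cv2.imwrite(f"pics/{cam}0.png",im);P=cloud(cam,d)
    for t in["scoop","vial_1","bench_timer","tape_roll","petri_dish"]:
        for m in bot.masks_of(cam,t):
            r=m["region"]&(d>0);Q=P[r]
            if len(Q)<5: continue
            z=np.percentile(Q[:,2],90);c,s,a=cv2.minAreaRect(Q[:,:2].astype(np.float32)*1000)
            print(cam,t,round(m["p"],2),m["box"],"med",np.median(Q,0).round(3),"z90",z.round(3),"rect",np.round(c),np.round(s),round(a),im[r].mean(0).round())
s=bot.read_state();print(s["tool_pos"],s["tcp_rot"],s["time"],s["width"])
E
```

```text
top scoop 0.8 [148.1, 169.9, 247.8, 251.4] med [0.544 0.237 0.003] z90 0.026 rect [547. 271.] [183. 223.] 4 [173.  70.  24.]
top scoop 0.48 [326.1, 131.7, 353.1, 160.4] med [ 0.714 -0.061  0.019] z90 0.021 rect [712. -61.] [65. 66.] 85 [133. 169. 195.]
top vial_1 0.52 [363.5, 210.8, 368.0, 221.4] med [ 0.543 -0.132  0.012] z90 0.013 rect [ 542. -132.] [ 7. 25.] 56 [186. 183. 187.]
top bench_timer 0.83 [416.7, 180.3, 442.3, 209.7] med [ 0.592 -0.271  0.027] z90 0.042 rect [ 594. -278.] [67. 62.] 46 [106. 116. 175.]
top tape_roll 0.92 [328.2, 129.1, 353.6, 157.9] med [ 0.713 -0.059  0.019] z90 0.021 rect [713. -60.] [66. 66.] 76 [131. 166. 192.]
top petri_dish 0.72 [403.6, 251.6, 439.9, 293.7] med [ 0.415 -0.259  0.016] z90 0.018 rect [ 415. -260.] [86. 89.] 59 [220. 222. 228.]
side scoop 0.96 [175.6, 241.9, 308.6, 344.4] med [0.536 0.244 0.006] z90 0.028 rect [566. 265.] [234. 230.] 87 [171.  87.  40.]
side vial_1 0.54 [291.1, 215.7, 310.2, 223.5] med [ 0.601 -0.013  0.007] z90 0.011 rect [604. -27.] [37. 40.] 26 [183. 188. 192.]
side vial_1 0.51 [354.5, 225.3, 370.1, 228.5] med [ 0.47  -0.039  0.008] z90 0.011 rect [475. -47.] [26. 53.] 46 [179. 190. 195.]
side bench_timer 0.89 [346.3, 167.1, 369.4, 186.8] med [ 0.586 -0.261  0.02 ] z90 0.035 rect [ 612. -309.] [ 59. 143.] 29 [127. 139. 175.]
side tape_roll 0.6 [252.9, 186.8, 283.8, 211.8] med [ 0.706 -0.054  0.013] z90 0.018 rect [725. -81.] [ 69. 120.] 35 [129. 159. 174.]
side petri_dish 0.9 [404.0, 188.0, 442.5, 206.5] med [ 0.41  -0.247  0.014] z90 0.015 rect [ 418. -280.] [ 89. 129.] 11 [223. 228. 230.]
[ 0.19159459 -0.64725955  0.23134139] [ 3.10901918e+00  4.50525874e-01 -1.06867123e-05] 0.6 0.9964507206141052
```

```bash
python3 - <<'E'
from h import *
im,d=bot.read_camera("top");P=cloud("top",d)
cv2.imwrite("pics/c1.png",cv2.resize(im[120:300,140:450],None,fx=2.55,fy=2.55,interpolation=cv2.INTER_CUBIC))
np.save("d.npy",d)
m=((P[...,2]>.006)&(P[...,2]<.05)&(d>0)).astype(np.uint8)
n,l,st,_=cv2.connectedComponentsWithStats(m)
for i in range(1,n):
    if st[i,4]>15:
        Q=P[l==i];c,s,a=cv2.minAreaRect(Q[:,:2].astype(np.float32)*1000)
        print(st[i],Q.mean(0).round(3),Q[:,2].max().round(3),np.round(c),np.round(s),round(a))
# scoop floor & walls
r=(P[...,2]>.022)&(P[...,2]<.045)&(P[...,1]>.05);Q=P[r]
print("walls",Q.min(0),Q.max(0))
im,d=bot.read_camera("side");cv2.imwrite("pics/c2.png",cv2.resize(im[150:350,170:450],None,fx=2.8,fy=2.8,interpolation=cv2.INTER_CUBIC))
E
```

```text
[189   0  20  21 191] [1.026 0.276 0.028] 0.05 [1029.  278.] [22. 38.] 32
[302   0  42  30 640] [ 1.033 -0.016  0.031] 0.05 [1030.  -22.] [ 72. 101.] 7
[394   0  40  23 368] [ 1.032 -0.23   0.028] 0.05 [1039. -232.] [89. 35.] 71
[477   0  30  25 311] [ 1.032 -0.417  0.028] 0.05 [1037. -420.] [62. 27.] 49
[291   2   9   5  28] [1.052 0.049 0.026] 0.031 [1053.   49.] [20.  9.] 88
[365  18  11  16  66] [ 1.01  -0.136  0.011] 0.016 [1009. -134.] [12. 40.] 56
[552  36  32  29 574] [ 0.952 -0.616  0.018] 0.025 [ 954. -618.] [65. 67.] 25
[ 180   48   85  102 3298] [0.812 0.218 0.036] 0.05 [817. 223.] [248.  90.] 37
[507  53  22  21 225] [ 0.906 -0.481  0.029] 0.05 [ 908. -483.] [42. 19.] 39
[ 83  55  88  58 918] [0.842 0.426 0.025] 0.05 [867. 450.] [238.  71.] 49
[537  93  22   4  37] [ 0.844 -0.567  0.008] 0.011 [ 844. -569.] [51.  6.] 87
[345 111  56  33 187] [ 0.746 -0.138  0.031] 0.05 [ 747. -139.] [150.   9.] 61
[186 122  16  14 138] [0.737 0.278 0.032] 0.05 [740. 281.] [25. 26.] 45
[325 130  28  28 453] [ 0.712 -0.061  0.019] 0.024 [712. -62.] [65. 64.] 1
[506 155   9   5  18] [ 0.682 -0.466  0.028] 0.03 [ 682. -466.] [ 7. 19.] 21
[  94  156   54   43 1472] [0.621 0.447 0.028] 0.035 [621. 452.] [ 70. 103.] 23
[480 159  47  27 686] [ 0.65  -0.452  0.026] 0.033 [ 647. -456.] [ 56. 100.] 12
[ 148  171   93   80 1028] [0.547 0.288 0.024] 0.037 [544. 276.] [178. 212.] 4
[313 183   9  16  67] [ 0.601 -0.014  0.011] 0.017 [599. -15.] [38. 12.] 24
[415 182  27  26 548] [ 0.593 -0.271  0.029] 0.048 [ 594. -275.] [59. 59.] 48
[362 209  11  15  66] [ 0.541 -0.132  0.011] 0.018 [ 539. -132.] [12. 37.] 62
[325 238   7  18  68] [ 0.47  -0.04   0.011] 0.018 [467. -39.] [12. 40.] 78
[ 402  252   39   39 1174] [ 0.414 -0.26   0.016] 0.021 [ 414. -260.] [89. 88.] 0
[273 289  55  19 251] [0.347 0.022 0.01 ] 0.016 [346.  22.] [ 11. 131.] 17
walls [0.45467432 0.05072328 0.02200667] [1.05756177 0.51136352 0.04499657]
```

View pics/c1.png

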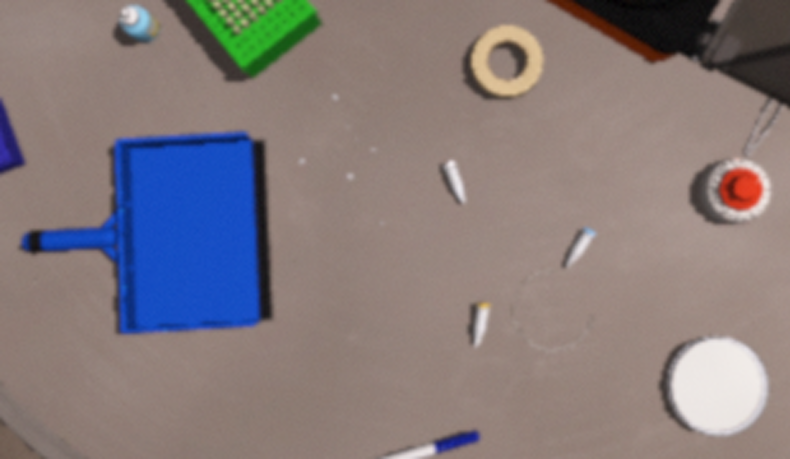

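View pics/c2.png

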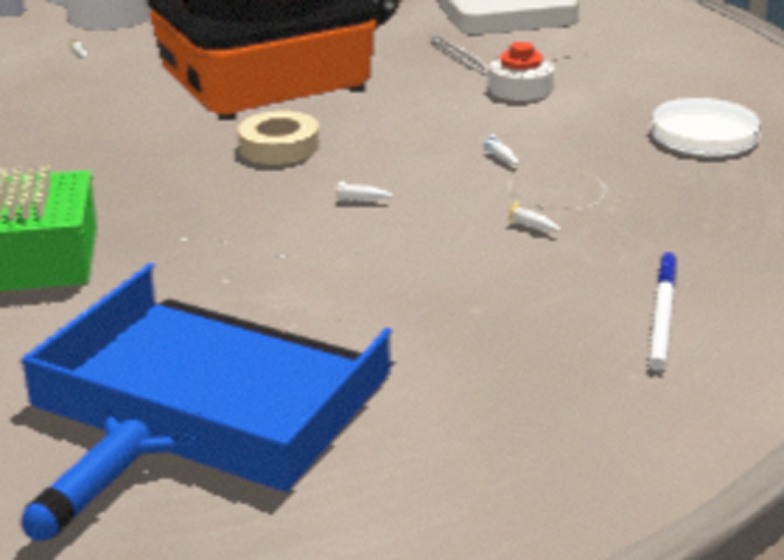

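The top picture (crop scale 2.55) shows the white‑cap vial at about (455,181), light‑blue at (580,248) and yellow at (480,325). The scoop mouth (black lip) runs from (260,142) to (266,318). The side view agrees with this. Next I fit the scoop pose and compute the first move.

```bash
python3 - <<'E'
from h import *
d=np.load("d.npy");P=cloud("top",d);X,Y,Z=P[...,0],P[...,1],P[...,2]
for y in np.arange(.15,.34,.02):
    r=(abs(Y-y)<.01)&(Z>.015)&(Z<.045)&(X>.42)&(X<.68)
    if r.sum(): 
        x=X[r];a=x[x<.55];b=x[x>.55];print(y.round(2),np.median(a) if len(a) else 0,np.median(b) if len(b) else 0,r.sum())
for x in np.arange(.48,.63,.02):
    r=(abs(X-x)<.01)&(Z>.025)&(Z<.045)&(Y>.2)&(Y<.33)
    print(x.round(2),np.median(Y[r]) if r.any() else 0)
im=cv2.imread("pics/top0.png").astype(int);dark=(im.max(2)<70)&(X>.42)&(X<.68)&(Y>.1)&(Y<.2)
print(dark.sum(),np.polyfit(X[dark],Y[dark],1),Y[dark].mean(),X[dark].min(),X[dark].max())
t=np.array([.6,-.055,.1]);s=bot.read_state();from scipy.spatial.transform import Rotation as R
print(R.from_rotvec(s["tcp_rot"]).inv().apply(t-s["tool_pos"]))
E
```

```text
0.17 0.464675589922269 0.637067400387496 19
0.19 0.46334543626330116 0.6358853586623638 41
0.21 0.46174006525798794 0.6344523460285039 45
0.23 0.46034277839044435 0.6321028631135444 42
0.25 0.457833769336996 0.6315547466080418 43
0.27 0.4573573518457493 0.630668496264334 39
0.29 0.5120681213691038 0.5931386767771994 356
0.31 0.539599431496685 0.554261128400488 93
0.33 0.5392931897617923 0 77
0.48 0.28320461729757707
0.5 0.28464590474063517
0.52 0.28627904059462456
0.54 0.3078806441012451
0.56 0.28883497886382986
0.58 0.2909207398566507
0.6 0.2921754048811453
0.62 0.2923768888877013
264 [0.07194219 0.12606321] 0.16563129320391387 0.4690602337286148 0.6348159794396063
[ 0.55971113 -0.45199503  0.13128544]
```

```bash
python3 -m inch '[{"dx":0.28,"dy":-0.22,"dz":0.02,"az":-45,"fingers":-0.6},{"dx":0.28,"dy":-0.22,"dz":0.02,"az":-45,"fingers":-0.6},{"dx":0.28,"dy":-0.22,"dz":0.02,"az":-45,"fingers":-0.6},{"dx":0.28,"dy":-0.22,"dz":0.02,"az":-45,"fingers":-0.6},{"dx":0.28,"dy":-0.22,"dz":0.02,"az":-45,"fingers":-0.6},{"dx":0.558,"dy":-0.442,"dz":0.13,"az":-90,"fingers":-0.6},{"dx":0.558,"dy":-0.442,"dz":0.13,"az":-90,"fingers":-0.6},{"dx":0.558,"dy":-0.442,"dz":0.13,"az":-90,"fingers":-0.6},{"dx":0.558,"dy":-0.442,"dz":0.13,"az":-90,"fingers":-0.6},{"dx":0.558,"dy":-0.442,"dz":0.13,"az":-90,"fingers":-0.6},{"dx":0.558,"dy":-0.442,"dz":0.13,"az":-90,"fingers":-0.6},{"dx":0.558,"dy":-0.442,"dz":0.13,"az":-90,"fingers":-0.6},{"dx":0.558,"dy":-0.442,"dz":0.13,"az":-90,"fingers":-0.6},{"dx":0.558,"dy":-0.442,"dz":0.13,"az":-90,"fingers":-0.6},{"dx":0.558,"dy":-0.442,"dz":0.13,"az":-90,"fingers":-0.6}]'
cat >> h.py <<'E'
from scipy.spatial.transform import Rotation as R
def go(*targets):
    s=bot.read_state();r=R.from_rotvec(s["tcp_rot"]);M=r.as_matrix()
    print("t",s["time"],"tcp",s["tool_pos"].round(4) if hasattr(s["tool_pos"],"round") else s["tool_pos"],"heading",np.degrees(np.arctan2(M[1,0],M[0,0])).round(1),"tilt",M[:,2].round(3),"w",s["width"])
    for t in targets: print(t,"->",r.inv().apply(np.array(t)-s["tool_pos"]).round(4))
E
python3 -c "
from h import *
go([.602,-.065,.007],[.6,-.03,.007],[.598,-.01,.007],[.585,.225,.007])"
```

```text
t 0.7 tcp [ 0.1916 -0.6473  0.2313] heading 16.5 tilt [ 0. -0. -1.] w 1.0013855248544736
[0.602, -0.065, 0.007] -> [ 0.5588 -0.4418  0.2243]
[0.6, -0.03, 0.007] -> [ 0.5668 -0.476   0.2243]
[0.598, -0.01, 0.007] -> [ 0.5706 -0.4957  0.2243]
[0.585, 0.225, 0.007] -> [ 0.6248 -0.7247  0.2243]invalid input at $[0]: expected keys dx, dy, dz, ax, ay, az, fingers
```

```bash
python3 -m inch '[{"dx":0.28,"dy":-0.22,"dz":0.02,"ax":0,"ay":0,"az":-45,"fingers":-0.6},{"dx":0.28,"dy":-0.22,"dz":0.02,"ax":0,"ay":0,"az":-45,"fingers":-0.6},{"dx":0.28,"dy":-0.22,"dz":0.02,"ax":0,"ay":0,"az":-45,"fingers":-0.6},{"dx":0.28,"dy":-0.22,"dz":0.02,"ax":0,"ay":0,"az":-45,"fingers":-0.6},{"dx":0.28,"dy":-0.22,"dz":0.02,"ax":0,"ay":0,"az":-45,"fingers":-0.6},{"dx":0.28,"dy":-0.22,"dz":0.02,"ax":0,"ay":0,"az":-45,"fingers":-0.6},{"dx":0.558,"dy":-0.442,"dz":0.13,"ax":0,"ay":0,"az":-90,"fingers":-0.6},{"dx":0.558,"dy":-0.442,"dz":0.13,"ax":0,"ay":0,"az":-90,"fingers":-0.6},{"dx":0.558,"dy":-0.442,"dz":0.13,"ax":0,"ay":0,"az":-90,"fingers":-0.6},{"dx":0.558,"dy":-0.442,"dz":0.13,"ax":0,"ay":0,"az":-90,"fingers":-0.6},{"dx":0.558,"dy":-0.442,"dz":0.13,"ax":0,"ay":0,"az":-90,"fingers":-0.6},{"dx":0.558,"dy":-0.442,"dz":0.13,"ax":0,"ay":0,"az":-90,"fingers":-0.6},{"dx":0.558,"dy":-0.442,"dz":0.13,"ax":0,"ay":0,"az":-90,"fingers":-0.6},{"dx":0.558,"dy":-0.442,"dz":0.13,"ax":0,"ay":0,"az":-90,"fingers":-0.6}]'
python3 -c "
from h import *
go([.602,-.065,.007],[.6,-.03,.007],[.598,-.01,.007],[.585,.225,.007])"
```

```text
time: 2.45
tool_pos: [0.601, -0.0651, 0.1012]
tcp_rot: [-1.878, -2.518, 0.001]
wrist_force: [-0.6, -0.4, 0.6]
width: 0.2
t 2.45 tcp [ 0.601  -0.0651  0.1012] heading 106.6 tilt [-0.001 -0.    -1.   ] w 0.20021085897923477
[0.602, -0.065, 0.007] -> [-0.0002  0.0011  0.0942]
[0.6, -0.03, 0.007] -> [0.0339 0.0091 0.0942]
[0.598, -0.01, 0.007] -> [0.0536 0.0129 0.0942]
[0.585, 0.225, 0.007] -> [0.2826 0.0674 0.0941]
```

```bash
python3 -m inch '[{"dx":0,"dy":0.001,"dz":0.05,"ax":0,"ay":0,"az":0,"fingers":-0.6},{"dx":0,"dy":0.001,"dz":0.09,"ax":0,"ay":0,"az":0,"fingers":-0.6},{"dx":0,"dy":0.001,"dz":0.095,"ax":0,"ay":0,"az":0,"fingers":-0.6},{"dx":0.02,"dy":0.005,"dz":0.095,"ax":0,"ay":0,"az":0,"fingers":-0.6},{"dx":0.04,"dy":0.01,"dz":0.095,"ax":0,"ay":0,"az":0,"fingers":-0.6},{"dx":0.06,"dy":0.014,"dz":0.095,"ax":0,"ay":0,"az":3,"fingers":-0.6},{"dx":0.08,"dy":0.019,"dz":0.095,"ax":0,"ay":0,"az":6,"fingers":-0.6},{"dx":0.1,"dy":0.024,"dz":0.095,"ax":0,"ay":0,"az":9,"fingers":-0.6},{"dx":0.12,"dy":0.029,"dz":0.095,"ax":0,"ay":0,"az":12,"fingers":-0.6},{"dx":0.14,"dy":0.034,"dz":0.095,"ax":0,"ay":0,"az":12,"fingers":-0.6}]'
python3 -c "
from h import *
im,d=bot.read_camera('side');cv2.imwrite('pics/s2.png',cv2.resize(im[150:350,170:450],None,fx=2.8,fy=2.8))
go([.585,.225,.006])"
```

```text
time: 3.7
tool_pos: [0.5947, 0.081, 0.0081]
tcp_rot: [2.128, 2.308, 0.003]
wrist_force: [-0.1, -0.5, 0.6]
width: 0.2
t 3.75 tcp [0.5944 0.083  0.0079] heading 94.7 tilt [ 0.002  0.001 -1.   ] w 0.19876937513334586
[0.585, 0.225, 0.006] -> [0.1422 0.0022 0.002 ]
```

View pics/s2.png

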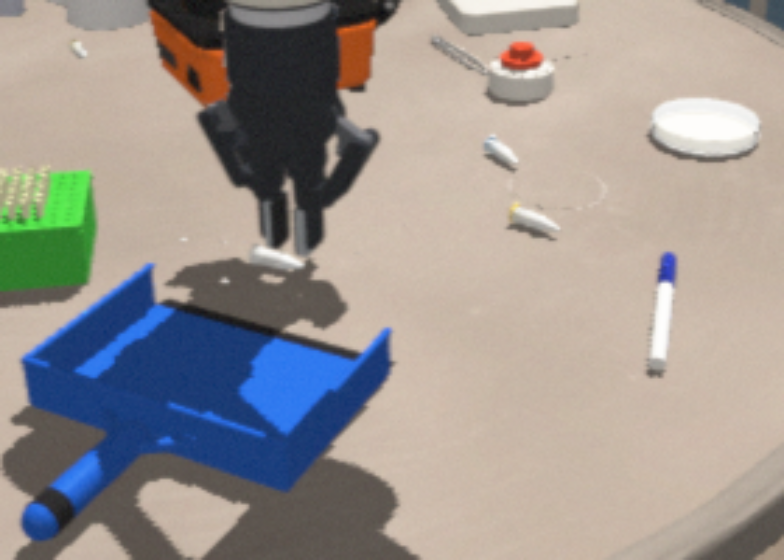

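The white vial rides squarely across both fingertips at about (277,259), so I continue into the pan, back off and lift.

```bash
python3 -m inch '[{"dx":0.02,"dy":0.001,"dz":0.001,"ax":0,"ay":0,"az":0,"fingers":-0.6},{"dx":0.04,"dy":0.001,"dz":0.001,"ax":0,"ay":0,"az":0,"fingers":-0.6},{"dx":0.06,"dy":0.001,"dz":0.001,"ax":0,"ay":0,"az":0,"fingers":-0.6},{"dx":0.08,"dy":0.002,"dz":0.001,"ax":0,"ay":0,"az":0,"fingers":-0.6},{"dx":0.1,"dy":0.002,"dz":0.001,"ax":0,"ay":0,"az":0,"fingers":-0.6},{"dx":0.115,"dy":0.003,"dz":0.001,"ax":0,"ay":0,"az":0,"fingers":-0.6},{"dx":0.13,"dy":0.003,"dz":0.001,"ax":0,"ay":0,"az":0,"fingers":-0.6},{"dx":0.14,"dy":0.003,"dz":0.001,"ax":0,"ay":0,"az":0,"fingers":-0.6},{"dx":0.14,"dy":0.003,"dz":0.001,"ax":0,"ay":0,"az":0,"fingers":-0.6},{"dx":0.12,"dy":0.003,"dz":0.0,"ax":0,"ay":0,"az":0,"fingers":-0.6},{"dx":0.1,"dy":0.003,"dz":-0.02,"ax":0,"ay":0,"az":0,"fingers":-0.6},{"dx":0.06,"dy":0.003,"dz":-0.07,"ax":0,"ay":0,"az":0,"fingers":-0.6},{"dx":0.03,"dy":0,"dz":-0.1,"ax":0,"ay":0,"az":0,"fingers":-0.6}]'
python3 -c "
from h import *
im,d=bot.read_camera('side');cv2.imwrite('pics/s3.png',cv2.resize(im[150:350,170:450],None,fx=2.8,fy=2.8))
go([.468,-.09,.1],[.541,-.19,.1])"
```

```text
time: 5.38
tool_pos: [0.5933, 0.1098, 0.1117]
tcp_rot: [2.128, 2.306, 0.008]
wrist_force: [0.3, 0.6, 0.0]
width: 0.202
t 5.425 tcp [0.5957 0.1068 0.1161] heading 94.5 tilt [ 0.012 -0.    -1.   ] w 0.20409602342444946
[0.468, -0.09, 0.1] -> [-0.186  -0.143   0.0147]
[0.541, -0.19, 0.1] -> [-0.2915 -0.0781  0.0156]
```

View pics/s3.png

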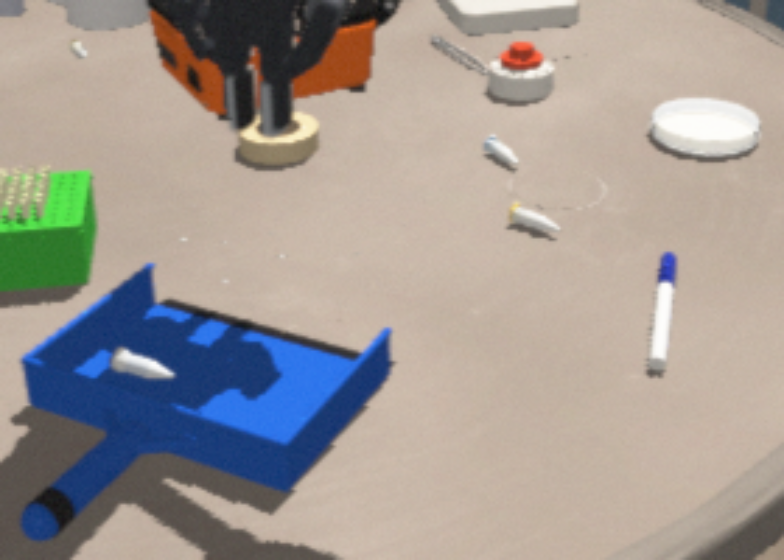

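```bash
python3 -m inch '[{"dx":-0.05,"dy":-0.04,"dz":0,"ax":0,"ay":0,"az":4,"fingers":-0.6},{"dx":-0.1,"dy":-0.08,"dz":0,"ax":0,"ay":0,"az":8,"fingers":-0.6},{"dx":-0.14,"dy":-0.11,"dz":0.01,"ax":0,"ay":0,"az":12,"fingers":-0.6},{"dx":-0.181,"dy":-0.146,"dz":0.03,"ax":0,"ay":0,"az":13.5,"fingers":-0.6},{"dx":-0.181,"dy":-0.146,"dz":0.05,"ax":0,"ay":0,"az":13.5,"fingers":-0.6},{"dx":-0.181,"dy":-0.146,"dz":0.05,"ax":0,"ay":0,"az":13.5,"fingers":-0.6},{"dx":-0.181,"dy":-0.146,"dz":0.05,"ax":0,"ay":0,"az":13.5,"fingers":-0.6}]'
python3 -c "
from h import *
go([.465,-.085,.006],[.481,.04,.006],[.49,.10,.006],[.500,.225,.006])"
```

```text
time: 6.3
tool_pos: [0.4659, -0.0859, 0.066]
tcp_rot: [2.382, 2.034, 0.016]
wrist_force: [0.7, 0.6, -0.3]
width: 0.199
t 6.3 tcp [ 0.4659 -0.0859  0.066 ] heading 81.0 tilt [ 0.014 -0.001 -1.   ] w 0.1988734945623683
[0.465, -0.085, 0.006] -> [ 0.0007 -0.0018  0.06  ]
[0.481, 0.04, 0.006] -> [ 0.1267 -0.0056  0.0601]
[0.49, 0.1, 0.006] -> [ 0.1873 -0.0061  0.0602]
[0.5, 0.225, 0.006] -> [ 0.3123 -0.0158  0.0602]
```

```bash
python3 -m inch '[{"dx":0,"dy":-0.001,"dz":0.04,"ax":0.8,"ay":0,"az":0,"fingers":-0.6},{"dx":0,"dy":-0.001,"dz":0.058,"ax":0.8,"ay":0,"az":0,"fingers":-0.6},{"dx":0,"dy":-0.001,"dz":0.06,"ax":0.8,"ay":0,"az":0,"fingers":-0.6},{"dx":0.02,"dy":-0.002,"dz":0.06,"ax":0.8,"ay":0,"az":0,"fingers":-0.6},{"dx":0.04,"dy":-0.003,"dz":0.06,"ax":0.8,"ay":0,"az":0,"fingers":-0.6},{"dx":0.06,"dy":-0.003,"dz":0.06,"ax":0.8,"ay":0,"az":0,"fingers":-0.6},{"dx":0.08,"dy":-0.004,"dz":0.06,"ax":0.8,"ay":0,"az":0,"fingers":-0.6},{"dx":0.1,"dy":-0.004,"dz":0.06,"ax":0.8,"ay":0,"az":0,"fingers":-0.6},{"dx":0.12,"dy":-0.005,"dz":0.06,"ax":0.8,"ay":0,"az":0,"fingers":-0.6},{"dx":0.14,"dy":-0.006,"dz":0.06,"ax":0.8,"ay":0,"az":0,"fingers":-0.6},{"dx":0.16,"dy":-0.006,"dz":0.06,"ax":0.8,"ay":0,"az":0,"fingers":-0.6}]'
python3 -c "
from h import *
im,d=bot.read_camera('side');cv2.imwrite('pics/s4.png',cv2.resize(im[150:350,170:450],None,fx=2.8,fy=2.8))
go([.5,.222,.006])"
```

```text
time: 7.68
tool_pos: [0.4876, 0.0743, 0.0081]
tcp_rot: [2.387, 2.041, 0.005]
wrist_force: [-0.2, -0.1, -0.2]
width: 0.201
t 7.725 tcp [0.4882 0.076  0.0083] heading 81.1 tilt [ 0.004  0.003 -1.   ] w 0.20396679507283333
[0.5, 0.222, 0.006] -> [ 0.1461 -0.0111  0.0027]
```

View pics/s4.png

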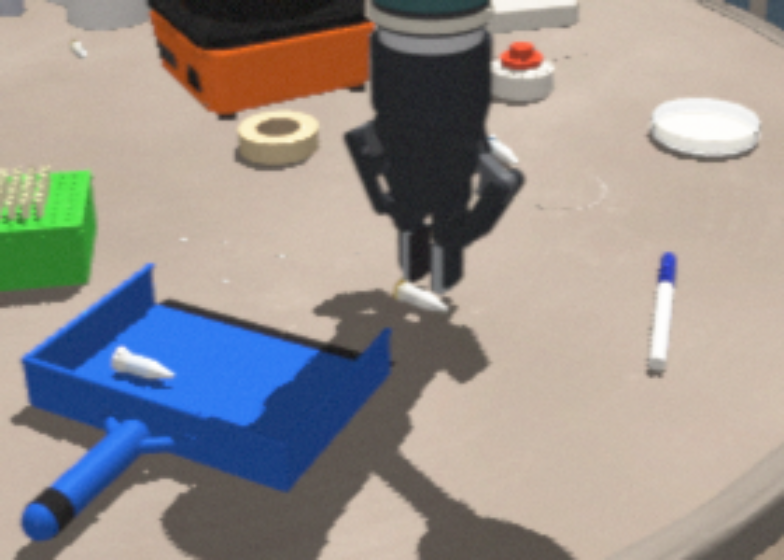

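```bash
python3 -m inch '[{"dx":0.01,"dy":0.001,"dz":0.002,"ax":0,"ay":0,"az":5,"fingers":-0.6},{"dx":0.022,"dy":0.003,"dz":0.002,"ax":0,"ay":0,"az":10,"fingers":-0.6},{"dx":0.035,"dy":0.006,"dz":0.002,"ax":0,"ay":0,"az":13,"fingers":-0.6},{"dx":0.05,"dy":0.010,"dz":0.002,"ax":0,"ay":0,"az":13,"fingers":-0.6},{"dx":0.065,"dy":0.013,"dz":0.002,"ax":0,"ay":0,"az":12,"fingers":-0.6},{"dx":0.08,"dy":0.014,"dz":0.002,"ax":0,"ay":0,"az":8,"fingers":-0.6},{"dx":0.095,"dy":0.013,"dz":0.002,"ax":0,"ay":0,"az":4,"fingers":-0.6},{"dx":0.11,"dy":0.011,"dz":0.002,"ax":0,"ay":0,"az":0,"fingers":-0.6},{"dx":0.125,"dy":0.009,"dz":0.002,"ax":0,"ay":0,"az":-4,"fingers":-0.6},{"dx":0.14,"dy":0.006,"dz":0.002,"ax":0,"ay":0,"az":-6,"fingers":-0.6},{"dx":0.148,"dy":0.004,"dz":0.002,"ax":0,"ay":0,"az":-6,"fingers":-0.6},{"dx":0.148,"dy":0.004,"dz":0.002,"ax":0,"ay":0,"az":-6,"fingers":-0.6},{"dx":0.125,"dy":0.004,"dz":0.0,"ax":0,"ay":0,"az":-6,"fingers":-0.6},{"dx":0.1,"dy":0.004,"dz":-0.03,"ax":0,"ay":0,"az":-6,"fingers":-0.6},{"dx":0.06,"dy":0.003,"dz":-0.07,"ax":0,"ay":0,"az":-6,"fingers":-0.6},{"dx":0.02,"dy":0,"dz":-0.1,"ax":0,"ay":0,"az":-6,"fingers":-0.6}]'
python3 -c "
from h import *
im,d=bot.read_camera('side');cv2.imwrite('pics/s5.png',cv2.resize(im[150:350,170:450],None,fx=2.8,fy=2.8))
go([.53,-.185,.06])"
```

```text
time: 9.72
tool_pos: [0.4906, 0.093, 0.1098]
tcp_rot: [2.277, 2.162, 0.008]
wrist_force: [0.4, -0.6, 0.5]
width: 0.201
t 9.775 tcp [0.4914 0.0897 0.1132] heading 87.0 tilt [ 0.009 -0.    -1.   ] w 0.19949168735135137
[0.53, -0.185, 0.06] -> [-0.2723  0.0525  0.0536]
```

View pics/s5.png

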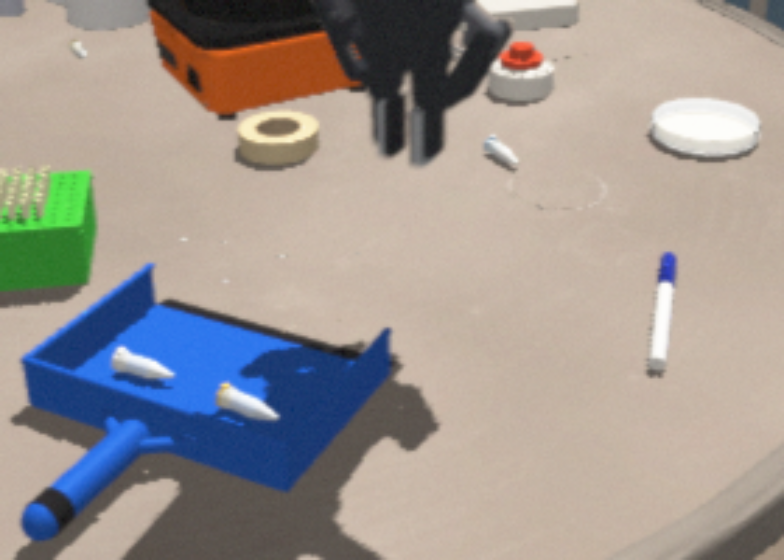

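```bash
python3 -m inch '[{"dx":-0.06,"dy":0.01,"dz":0,"ax":0.5,"ay":0,"az":5,"fingers":-0.6},{"dx":-0.12,"dy":0.02,"dz":0,"ax":0.5,"ay":0,"az":10,"fingers":-0.6},{"dx":-0.17,"dy":0.03,"dz":0.01,"ax":0.5,"ay":0,"az":16,"fingers":-0.6},{"dx":-0.22,"dy":0.037,"dz":0.03,"ax":0.5,"ay":0,"az":22,"fingers":-0.6},{"dx":-0.261,"dy":0.043,"dz":0.04,"ax":0.5,"ay":0,"az":22,"fingers":-0.6},{"dx":-0.261,"dy":0.043,"dz":0.06,"ax":0.5,"ay":0,"az":22,"fingers":-0.6},{"dx":-0.261,"dy":0.043,"dz":0.06,"ax":0.5,"ay":0,"az":22,"fingers":-0.6},{"dx":-0.261,"dy":0.043,"dz":0.06,"ax":0.5,"ay":0,"az":22,"fingers":-0.6}]'
python3 -c "
from h import *
go([.521,-.173,.006],[.536,-.14,.006],[.54,-.1,.006],[.542,-.06,.006],[.545,.04,.006])"
```

```text
time: 10.78
tool_pos: [0.5205, -0.1734, 0.0537]
tcp_rot: [-2.649, -1.686, -0.002]
wrist_force: [-0.1, -0.4, 1.1]
width: 0.2
t 10.775 tcp [ 0.5205 -0.1734  0.0537] heading 65.0 tilt [-0.     0.002 -1.   ] w 0.20048152430229232
[0.521, -0.173, 0.006] -> [0.0005 0.0003 0.0477]
[0.536, -0.14, 0.006] -> [ 0.0367 -0.0001  0.0478]
[0.54, -0.1, 0.006] -> [ 0.0747 -0.0134  0.0479]
[0.542, -0.06, 0.006] -> [ 0.1118 -0.0285  0.048 ]
[0.545, 0.04, 0.006] -> [ 0.2036 -0.0681  0.0482]
```

```bash
python3 -m inch '[{"dx":0,"dy":0,"dz":0.04,"ax":0,"ay":0,"az":0,"fingers":-0.6},{"dx":0,"dy":0,"dz":0.047,"ax":0,"ay":0,"az":0,"fingers":-0.6},{"dx":0,"dy":0,"dz":0.048,"ax":0,"ay":0,"az":0,"fingers":-0.6},{"dx":0.018,"dy":0,"dz":0.048,"ax":0,"ay":0,"az":0,"fingers":-0.6},{"dx":0.036,"dy":0,"dz":0.048,"ax":0,"ay":0,"az":0,"fingers":-0.6},{"dx":0.05,"dy":-0.003,"dz":0.048,"ax":0,"ay":0,"az":-4,"fingers":-0.6},{"dx":0.063,"dy":-0.008,"dz":0.048,"ax":0,"ay":0,"az":-9,"fingers":-0.6},{"dx":0.075,"dy":-0.013,"dz":0.048,"ax":0,"ay":0,"az":-14,"fingers":-0.6},{"dx":0.093,"dy":-0.021,"dz":0.048,"ax":0,"ay":0,"az":-19,"fingers":-0.6},{"dx":0.112,"dy":-0.0285,"dz":0.048,"ax":0,"ay":0,"az":-24,"fingers":-0.6},{"dx":0.13,"dy":-0.036,"dz":0.048,"ax":0,"ay":0,"az":-26,"fingers":-0.6},{"dx":0.148,"dy":-0.044,"dz":0.048,"ax":0,"ay":0,"az":-26,"fingers":-0.6},{"dx":0.166,"dy":-0.052,"dz":0.048,"ax":0,"ay":0,"az":-26,"fingers":-0.6},{"dx":0.184,"dy":-0.06,"dz":0.048,"ax":0,"ay":0,"az":-26,"fingers":-0.6},{"dx":0.204,"dy":-0.068,"dz":0.048,"ax":0,"ay":0,"az":-26,"fingers":-0.6}]'
python3 -c "
from h import *
im,d=bot.read_camera('side');cv2.imwrite('pics/s6.png',cv2.resize(im[150:350,170:450],None,fx=2.8,fy=2.8))
go([.545,.18,.006],[.55,.19,.006])"
```

```text
time: 12.65
tool_pos: [0.5452, 0.0415, 0.0061]
tcp_rot: [-2.202, -2.238, -0.002]
wrist_force: [-0.2, -0.8, -0.0]
width: 0.201
t 12.7 tcp [0.5453 0.0436 0.0062] heading 91.0 tilt [ 0.     0.003 -1.   ] w 0.19911243717982333
[0.545, 0.18, 0.006] -> [0.1364 0.002  0.0007]
[0.55, 0.19, 0.006] -> [0.1463 0.0071 0.0007]
```

View pics/s6.png

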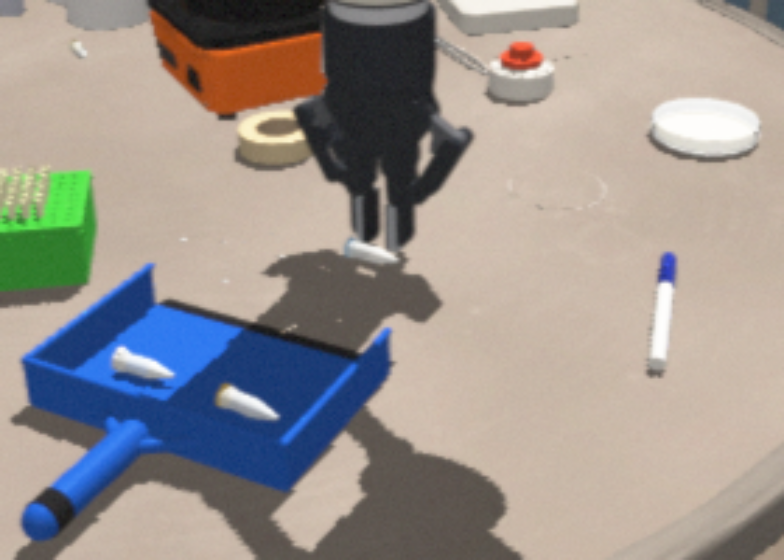

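```bash
python3 -m inch '[{"dx":0.02,"dy":0.001,"dz":0,"ax":0,"ay":0,"az":0,"fingers":-0.6},{"dx":0.04,"dy":0.001,"dz":0,"ax":0,"ay":0,"az":0,"fingers":-0.6},{"dx":0.06,"dy":0.002,"dz":0,"ax":0,"ay":0,"az":0,"fingers":-0.6},{"dx":0.08,"dy":0.002,"dz":0,"ax":0,"ay":0,"az":0,"fingers":-0.6},{"dx":0.1,"dy":0.003,"dz":-0.001,"ax":0,"ay":0,"az":0,"fingers":-0.6},{"dx":0.115,"dy":0.003,"dz":-0.001,"ax":0,"ay":0,"az":0,"fingers":-0.6},{"dx":0.13,"dy":0.003,"dz":-0.001,"ax":0,"ay":0,"az":0,"fingers":-0.6},{"dx":0.14,"dy":0.003,"dz":-0.001,"ax":0,"ay":0,"az":0,"fingers":-0.6},{"dx":0.145,"dy":0.003,"dz":-0.001,"ax":0,"ay":0,"az":0,"fingers":-0.6},{"dx":0.145,"dy":0.003,"dz":-0.001,"ax":0,"ay":0,"az":0,"fingers":-0.6},{"dx":0.125,"dy":0.003,"dz":-0.001,"ax":0,"ay":0,"az":0,"fingers":-0.6},{"dx":0.1,"dy":0.003,"dz":-0.03,"ax":0,"ay":0,"az":0,"fingers":-0.6},{"dx":0.05,"dy":0.003,"dz":-0.07,"ax":0,"ay":0,"az":0,"fingers":-0.6},{"dx":0,"dy":0,"dz":-0.1,"ax":0,"ay":0,"az":0,"fingers":-0.6},{"dx":-0.06,"dy":0,"dz":-0.12,"ax":0,"ay":0,"az":0,"fingers":-0.6},{"dx":-0.1,"dy":0,"dz":-0.13,"ax":0,"ay":0,"az":0,"fingers":-0.6},{"dx":-0.1,"dy":0,"dz":-0.13,"ax":0,"ay":0,"az":0,"fingers":-0.6},{"dx":-0.1,"dy":0,"dz":-0.13,"ax":0,"ay":0,"az":0,"fingers":-0.6}]'
python3 - <<'E'
from h import *
im,d=bot.read_camera("top");P=cloud("top",d);go()
cv2.imwrite("pics/c7.png",cv2.resize(im[120:300,140:450],None,fx=2.55,fy=2.55,interpolation=cv2.INTER_CUBIC))
r=((im.min(2)>110)&(P[...,0]>.46)&(P[...,0]<.64)&(P[...,1]>.15)&(P[...,1]<.285)).astype(np.uint8)
n,l,st,_=cv2.connectedComponentsWithStats(r);u=np.array([-.072,.9974])
for i in range(1,n):
    if st[i,4]>10:
        Q=P[l==i];print(Q.mean(0).round(3),"scoop x",((Q[:,:2]-[.5475,.224])@u).min().round(3))
for t in["bench_timer","tape_roll","petri_dish"]:
    m=bot.masks_of("top",t)
    if m: print(t,cv2.minAreaRect(P[m[0]["region"]&(d>0)][:,:2].astype(np.float32)*1000)[0],m[0]["p"])
im,d=bot.read_camera("side");cv2.imwrite('pics/s7.png',cv2.resize(im[150:350,170:450],None,fx=2.8,fy=2.8))
E
```

```text
time: 14.95
tool_pos: [0.5462, -0.0575, 0.1354]
tcp_rot: [-2.202, -2.236, -0.003]
wrist_force: [0.5, -0.1, -0.6]
width: 0.201
t 15.0 tcp [ 0.5461 -0.0567  0.1351] heading 90.9 tilt [-0.001  0.004 -1.   ] w 0.19835202871128785
[0.603 0.157 0.   ] scoop x -0.08
[0.59  0.243 0.01 ] scoop x 0.012
[0.546 0.207 0.011] scoop x -0.022
[0.511 0.242 0.011] scoop x 0.014
bench_timer (595.2923583984375, -278.22662353515625) 0.89
tape_roll (546.6531982421875, 207.72903442382812) 0.72
petri_dish (415.3079833984375, -263.1656494140625) 0.77
```

View pics/c7.png

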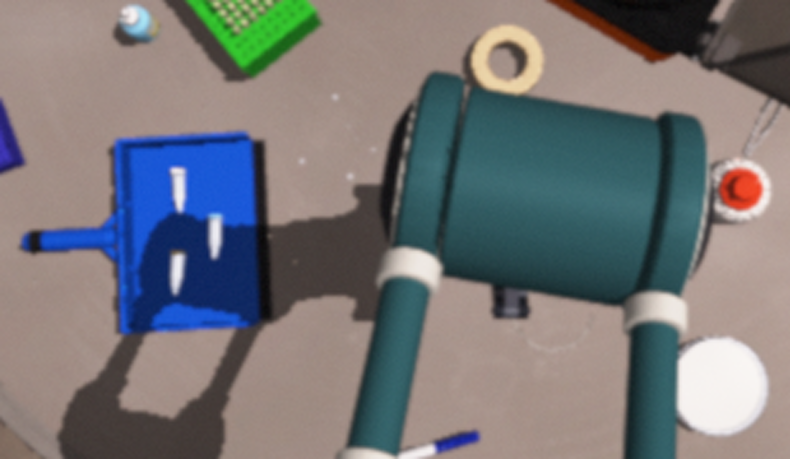

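View pics/s7.png

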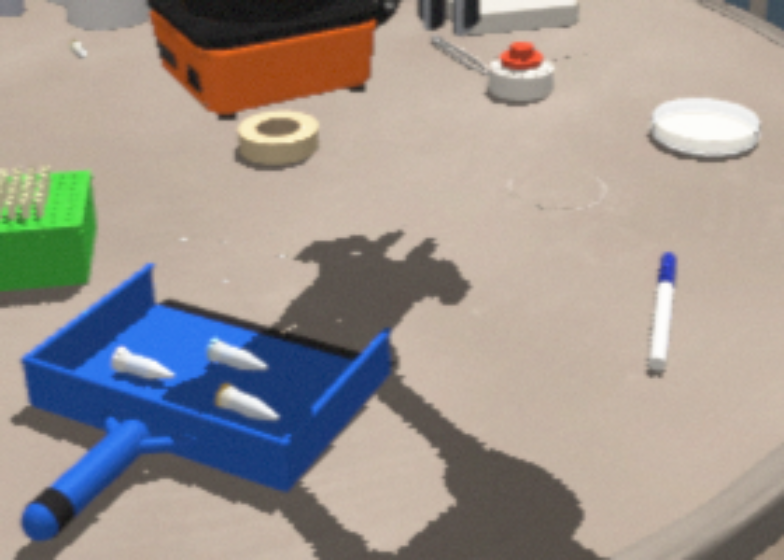

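All three vials lie flat on the blue floor, at (178,190), (215,237) and (177,272) in the top crop. They are well past the lip. The tape roll, timer and dish sit at the same pixels as before in both views.

```bash
python3 -c "
from workcell import bot
print(bot.finish_job())"
```

```text
the job is handed in; nothing more can be done
None
```

All three vials are now in the scoop, and the job was handed in at about 15 s of the 54 s allowed. I swept them in one at a time, white, then yellow, then light blue. Each was pushed along the surface with the two nearly shut fingertips, never pinched or lifted.

- **Vials:** the last top and side pictures show all three lying flat on the scoop floor. Their nearest edges are at scoop x of about +12 mm (white), +14 mm (yellow) and -22 mm (light blue). The floor begins at -53 mm, so each is at least 30 mm past the lip.
- **Timer, tape roll and petri dish:** they sit where they started, and the fingers were kept clear of them. In the last top view the arm partly hid all three, and the side picture shows them unmoved. The timer and dish fits came out within about 4 mm of their start.
- **Disagreement:** in the last top view the network reported the tape roll at a vial inside the scoop, which was a false detection. Both pictures show the tape roll at its original place.
- **Forces:** the wrist force stayed around 1 N in every reading. At hand-in the gripper was about 135 mm above the table, touching nothing.

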